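# Set and lock the slicer's thickness dial

### The job

Set the vegetable slicer's thickness dial to its fifth click, counted clockwise from its end stop, then lock it there: push the tapered pin from the wooden rest down through the bracket's hole and the dial wheel's window below it, until the pin's collar sits on the bracket. At each click the window lies a little out of line with the bracket's hole; the pin has to draw the wheel into line. Do not knock over the tea glass, and let go of everything at the end.

Things in the scene. Friction and masses are not known exactly. Their poses are not given: they have to be found in the camera images.
- dial (a joint): Dial angle, rad, clockwise from above. It rests at clicks k = 0..9, at k*0.5236 - 0.075: 0.075 rad (3.7 mm at the windows) short of k*0.5236, where a window is in line with the bracket's hole. Stop at -0.13. Starts near click 0, 1 or 2. A click takes about 0.13 N m; let go between clicks it springs to the nearer one, unless balanced midway. Click 5 = 2.54, pinned about 2.59.
- knob_grip (a point): On the vertical dial axis, 85 mm above the table, at the middle of the black round knob: a smooth cylinder 42 mm across, 62 to 100 mm above the table, on a thinner stem, to be gripped from above at any yaw. A full setting needs two or three grasps; grip firmly (about 50 N) or it slips. x axis: the pointer's direction.
- pointer (a point): Black line on the dial's wheel, 45 mm from the axis (a white line on the knob points the same way). The silver wheel is 122 mm across, 38 to 44 mm above the table, with 12 windows 30 degrees apart, centres 50 mm from the axis (one in line with the pointer), each about 10 mm wide and 12 mm long radially.
- slicer: Fixed vegetable slicer, white deck 150 x 230 mm, 24 mm high. Origin on the table under the dial axis; x away from the robot, y to the left. Blade and rails on its right part. Dark studs 68 mm from the dial axis, 44 mm high, mark the clicks; the thick one (54 mm) on the far side is click 0, the bracket stands in place of stud 6. The pointer rests 0.075 rad short of each.
- lock_hole (a point): Centre of the upper mouth of the 10 mm hole in the slicer's steel lock bracket, 55 mm above the table, 50 mm from the dial axis on the robot's side (-x of the slicer). Axes as the slicer's. Bracket plate 8 mm thick, 34 mm wide; the wheel runs 3 mm below it. The knob's side is 29 mm from the hole's axis: hold the pin with the fingers closing across the line from hole to dial.
- lock_pin: Loose tapered polished steel lock pin (40 to 90 g), upright in its rest. Origin: centre of the underside of its collar (25 mm across, 4 mm thick), z up. Above the collar a black grip 18 mm across, 34 mm tall. Below the origin a 9 mm shank 16 mm long, then the taper to the tip. Fully in, the origin is at lock_hole. Pushing it in takes roughly 3 to 12 N.
- pin_tip (a point): The pin's tip, 3.4 mm across, 29 mm below the collar's underside.
- pin_rest: Fixed wooden block, 56 x 56 x 34 mm, with the 12 mm hole in which the pin stands, its collar on the block's top. Origin: centre of its underside.
- tea_glass: Tea glass, 62 mm across, 86 mm tall, a loose bystander on the table left of the slicer; origin at the centre of its foot.

How it is judged (in metres and radians):
On the way, in this order (a step that is already met when the one before it is completed fails the run):
1. the dial rests at its fifth click (value of joint dial between 2.423 and 2.663 rad and contact force between the fingers and slicer below 0.5 N), for 0.2 s.
2. the pin is down through bracket and wheel, and the dial is drawn into line (value of joint dial between 2.568 and 2.668 rad and horizontal distance between lock_pin and lock_hole below 0.003 m and z of lock_pin in the frame of lock_hole between -0.004 and 0.003 m and angle between lock_pin's own z axis and vertical below 0.12 rad), for 0.2 s.
At the end, for the whole second after the job is handed in: The dial reads 2.618 within 0.05 rad (fifth click, drawn into line), and the pin stands at rest in the bracket's hole: collar underside within 3 mm above (or 4 mm below) the hole's mouth, within 3 mm of its centre, and within 0.12 rad of upright (all of step 2 and linear speed of lock_pin below 0.02 m/s); the robot touches nothing.
It fails at once if the tea glass is knocked over (angle between tea_glass's own z axis and vertical above 0.5 rad).
It also fails if it takes over 72 s, if anything falls off the work surface, if the arm or the gripper's body presses on something with over 40 N, if the wrist force passes 120 N, or if a joint passes its speed limit or range.

### The arm

A 6-joint arm with a two-finger parallel gripper is mounted at the origin on a cart in front of the work surface, level with it; the furniture and walls round the work are solid. World frame = base frame: x ahead of the robot, y to its left, z up, the work surface at z = 0. Lengths are in mm, angles in rad, forces in N, time in s.
With the tool pointing down it reaches from about 275 to 750 mm from the base axis. Payload 10.2 kg.
Tool frame: the origin (TCP) lies at the centre of the arm's flange, where the gripper is bolted on; the fingertips stand 173 mm ahead of it and the grasp point (between the pads) lies 155 mm ahead of it; z points along the fingers, y is the line along which they close (so a half turn about z gives the same grasp; the last joint's range is limited). The gripper opens to 85 mm and grips with 20 to 120 N. Pads are 22 mm wide; open, the fingers measure 114 mm over their backs; the gripper's body (76 mm by 85 mm) begins 54 mm behind the grasp point. The pads swing forward as they close: fully open they stand 13 mm farther back than shut.
Start: joints at [1.054, 0.313, 1.498, -0, 1.331, -0.223], TCP at [152.049, 502.507, 404.694] pointing down, gripper open.
Joint ranges: [-2.94, 2.94], [-0.97, 2.17], [0.19, 2.56], [-1.23, 4.37], [0.02, 3.11], [-2.88, 2.88]. Speed limits (rad/s): [2.39, 2.39, 3.01, 3.14, 3.14, 3.14].

### API

Orientations are given as a unit quaternion [w, x, y, z].
In Python, from rig import ctrl, imaging gives the robot as it stands (ctrl), with the cameras (imaging).
- The arm moves only by the shell command python3 steer.py 'ROWS' [OPENING] [FORCE]. ROWS is a JSON list of rows, 1 to 8 of them, each of 6 numbers: dx, dy, dz in mm, then a rotation vector rx, ry, rz in rad; each row is the pose to reach, as a shift and turn from the pose commanded when the command began, along the tool's axes at that moment; what a row does not reach only later rows make up. A row lasts 1/10 s, in which the tool goes at most 50 mm and 0.15 rad, less where a joint would pass 70% of its speed; a pose out of reach is approached as far as the arm can. OPENING is the opening from 0.0 (shut) to 1.0 (fully open), set as the command begins (- or left out keeps the last). The fingers move at their own pace and stop on an object; FORCE is the grip in N (left out, the last holds). Time passes only in rows, so rows that do not move let the fingers close. It prints the time, the measured TCP pose, the force, the opening and the grip force at its end.
- ctrl.sense(): the state, without advancing time (a new reading comes with each control period).
- imaging.capture(name): name is "scene" or "side" or "wrist"; returns the picture (480x640x3 uint8, red, green, blue); there is no depth.
- imaging.calibration(name): a dict with "fx", "fy", "cx", "cy" (pixels), "distortion" ([k1, k2, p1, p2, k3] as OpenCV has them; the pictures are not rectified), "position" and "attitude" of the camera in the world. Camera axes: x right, y down, z forward; pixel columns grow to the right and rows downward; lengths in mm; the calibration is good to about 2 mm. A picture is of the moment at which its call begins: read the wrist's pose just before it. calibration takes no time and is no camera call; for the wrist camera it gives the pose at the moment of the call.
- ctrl.finish_job(): hands the job in; it is judged then, once.
The state is a dict: "time_s": time; "joints": joint angles; "dq": joint speeds; "tau": joint torques, N m; "eef_pos": TCP position; "ee_rot": TCP orientation; "force": force on the tool from outside, world axes, zero at the start; "wrist_torque": the same for the moment, N m; "grip_width": opening from 0.0 (shut) to 1.0 (fully open); "grip_force": force on a finger pad.
Only numpy, scipy, OpenCV 4.12 (cv2) and the standard library are available. Lean on these libraries where they do the work, as an engineer would, in place of code of your own. Each camera call takes 0.05 s, during which the arm holds its last target. There are 200 camera calls.

## Working session

There is one attempt and no reset: what is moved stays moved. The work goes in short steps, Python scripts to look and compute and a shell command to move; the robot and the scene stay as the last step left them, time stands still between calls to the robot, and variables do not carry over. Pictures are saved under pics/ and viewed, at most 10 in all, crops included, and the job is handed in when it is done.

```bash
ls; mkdir -p pics; python3 - <<'E'
from rig import ctrl, imaging
import cv2,json
for n in("scene","side","wrist"):
    print(n,imaging.calibration(n)); cv2.imwrite(f"pics/{n}0.png",imaging.capture(n)[:,:,::-1])
print(ctrl.sense())
E
```

```text
pics
rig.py
steer.py
scene {'fx': 566.5865684974209, 'fy': 566.5865684974209, 'cx': 322.2748394727628, 'cy': 238.15354033642646, 'distortion': array([-0.12987304,  0.        ,  0.        ,  0.        ,  0.        ]), 'position': array([  89.53170472, -176.15776654,  743.54139416]), 'attitude': array([-0.30012919,  0.80795786, -0.47854494,  0.16769408])}
side {'fx': 484.5902326171649, 'fy': 484.5902326171649, 'cx': 312.13637131165143, 'cy': 230.5008428862404, 'distortion': array([-0.04694647,  0.        ,  0.        ,  0.        ,  0.        ]), 'position': array([306.68611038, 767.63765179, 508.7602849 ]), 'attitude': array([ 0.09040879, -0.16563229,  0.85355208, -0.48563468])}
wrist {'fx': 354.0758501774371, 'fy': 354.0758501774371, 'cx': 317.1042056502606, 'cy': 237.46097218125857, 'distortion': array([-0.00649656,  0.        ,  0.        ,  0.        ,  0.        ]), 'position': array([ 75.55433311, 525.50312782, 372.24277587]), 'attitude': array([0.12791991, 0.79257158, 0.58873453, 0.09411927])}
{'time_s': 0.15, 'joints': array([ 1.05358250e+00,  3.13321135e-01,  1.49823273e+00,  2.98757073e-05,
        1.33102562e+00, -2.23382172e-01]), 'dq': array([ 0.00026191, -0.00150728, -0.00388001, -0.00116292, -0.00217822,
        0.00023283]), 'tau': array([ 1.17571166e-03, -4.12361491e+01, -2.59801787e+01, -1.59865581e-04,
        3.13478900e-03,  2.86757114e-06]), 'eef_pos': array([152.0404536 , 502.47909101, 404.27786847]), 'ee_rot': array([-1.92088457e-04,  1.46391384e-01,  9.89226627e-01, -4.54719308e-04]), 'force': array([ 0.44625301,  1.22964145, -0.05901399]), 'wrist_torque': array([-0.03474339, -0.03156385, -0.00332084]), 'grip_force': 0.0, 'grip_width': 1.001472561813629}
```

View pics/scene0.png

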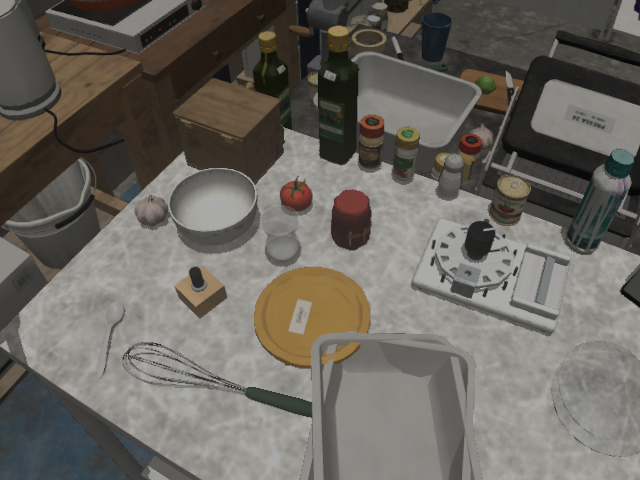

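View pics/side0.png

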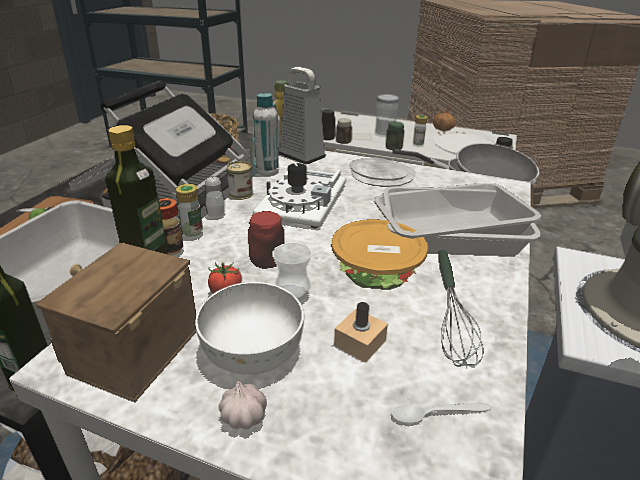

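Scene view: knob at about (481,237), bracket (466,278), pin grip (196,275), glass (282,240). Side view: knob (297,178), pin grip (362,315), glass (292,270). Next I triangulate the black blobs.

```bash
cat > h.py <<'E'
from rig import ctrl, imaging
import cv2, numpy as np
from scipy.spatial.transform import Rotation as R
def rot(q): return R.from_quat([q[1],q[2],q[3],q[0]])
def ray(c,uv):
    K=np.array([[c["fx"],0,c["cx"]],[0,c["fy"],c["cy"]],[0,0,1.]])
    p=cv2.undistortPoints(np.array([[uv]],float),K,np.array(c["distortion"]))[0,0]
    d=rot(c["attitude"]).apply([p[0],p[1],1]); return np.array(c["position"]),d/np.linalg.norm(d)
def plane(c,uv,z):
    o,d=ray(c,uv); return o+d*(z-o[2])/d[2]
def proj(c,P):
    K=np.array([[c["fx"],0,c["cx"]],[0,c["fy"],c["cy"]],[0,0,1.]])
    r=rot(c["attitude"]).inv(); t=-r.apply(c["position"])
    return cv2.projectPoints(np.array([P],float),r.as_rotvec(),t,K,np.array(c["distortion"]))[0][0,0]
def tri(rays):
    A=0;b=0
    for o,d in rays:
        M=np.eye(3)-np.outer(d,d);A=A+M;b=b+M@o
    x=np.linalg.solve(A,b); return x,[round(float(np.linalg.norm((np.eye(3)-np.outer(d,d))@(x-o))),1) for o,d in rays]
def blob(mask,near=None,minA=20):
    n,l,s,c=cv2.connectedComponentsWithStats(mask.astype(np.uint8))
    g=[i for i in range(1,n) if s[i,4]>=minA]
    i=min(g,key=lambda i:np.hypot(*(c[i]-near)))
    return c[i],s[i],l==i
def black(im,t=45): return im.max(2)<t
def tool(v):  # world vector -> tool axes now
    return rot(ctrl.sense()["ee_rot"]).inv().apply(v)
E
python3 - <<'E'
from h import *
im={n:cv2.imread(f"pics/{n}0.png")[:,:,::-1] for n in("scene","side")}
C={n:imaging.calibration(n) for n in im}
for nm,pts in {"knob":((481,237),(297,178)),"pin":((196,275),(362,315))}.items():
    rs=[]
    for n,p in zip(im,pts):
        c,s,m=blob(black(im[n]),p); print(nm,n,c.round(1),s); rs.append(ray(C[n],c))
    print(tri(rs))
for p,z in(((282,250),0),((466,270),55),((201,290),34)): print(plane(C["scene"],p,z))
print(rot(ctrl.sense()["ee_rot"]).as_matrix().round(3))
E
```

```text
knob scene [478.6 239.8] [465 222  30  38 795]
knob side [296.3 176.2] [288 164  19  28 305]
(array([ 689.22719403, -106.97088651,   75.73442914]), [0.0, 0.0])
pin scene [196.7 279.8] [190 272  13  16 127]
pin side [279.7 242.1] [272 233  12  18  23]
(array([491.72414477, 241.65107023, 107.98120238]), [78.8, 78.8])
[577.85032275 187.09094742   0.        ]
[ 641.14501524 -107.44319085   55.        ]
[428.48182668 239.00058772  34.        ]
[[-0.957  0.29  -0.001]
 [ 0.29   0.957 -0.001]
 [ 0.    -0.001 -1.   ]]
```

View pics/wrist0.png

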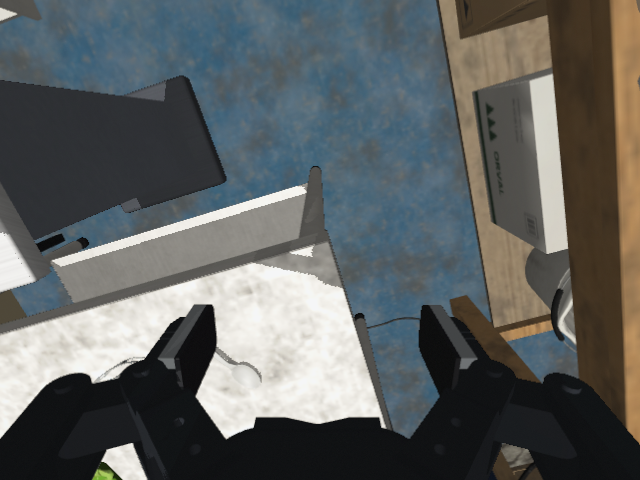

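The wrist picture shows only the table's near edge and the fingers (tips around (205,310) and (430,310)). The side pin blob was picked wrongly, so I'll fix that from the wrist camera, starting with a view over the pin.

```bash
R8='[-342,-170,0,0,0,-0.294]'; true
python3 steer.py '[[-43,-21,0,0,0,-0.05],[-86,-43,0,0,0,-0.1],[-128,-64,0,0,0,-0.15],[-171,-85,0,0,0,-0.2],[-214,-106,0,0,0,-0.25],[-257,-128,0,0,0,-0.294],[-300,-149,0,0,0,-0.294],[-342,-170,0,0,0,-0.294]]'
python3 steer.py '[[0,0,0,0,0,0],[0,0,0,0,0,0],[0,0,0,0,0,0]]'
python3 - <<'E'
from h import *
s=ctrl.sense(); c=imaging.calibration("wrist"); im=imaging.capture("wrist")
cv2.imwrite("pics/w1.png",im[:,:,::-1])
import json; json.dump({k:np.array(v).tolist() for k,v in c.items()},open("w1.json","w"))
T=rot(s["ee_rot"]).inv(); print(s["joints"],s["eef_pos"],T.apply(c["position"]-s["eef_pos"]),(T*rot(c["attitude"])).as_matrix().round(3))
print(proj(c,[428,239,60]),proj(c,[689,-107,85]))
E
```

```text
time_s: 0.95
eef_pos: [431.3, 239.1, 404.6]
ee_rot: [-0.0, -0.0, 1.0, 0.0]
force: [0.5, 1.2, -0.3]
grip_width: 1.002
grip_force: 0.0
time_s: 1.25
eef_pos: [429.5, 241.3, 404.6]
ee_rot: [-0.0, -0.001, 1.0, 0.0]
force: [-0.5, -0.2, -0.1]
grip_width: 1.003
grip_force: 0.0
[ 2.73576699e-01  2.41840637e-01  1.59181672e+00  2.41786093e-04
  1.30845950e+00 -1.29836412e+00] [429.54914932 241.34895185 404.57899296] [79.90277901 -0.17410584 31.95724265] [[ 0.001 -0.95  -0.314]
 [ 1.     0.001 -0.   ]
 [ 0.001 -0.314  0.95 ]]
[314.85395644 211.56771954] [ -5.47902189 451.81367103]
```

View pics/w1.png

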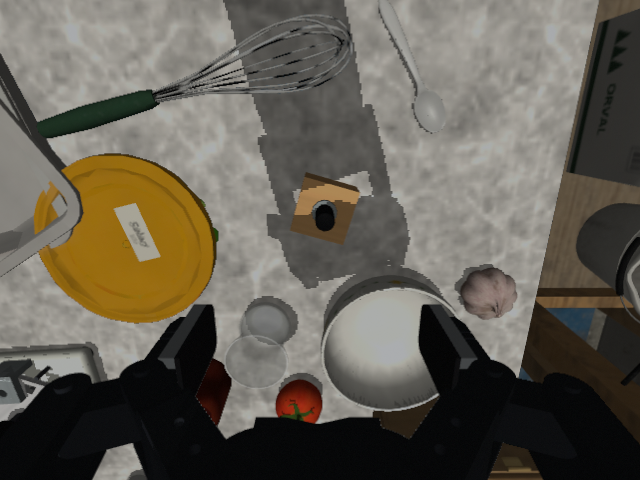

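The view shows the pin's black grip at (324,216) on the orange block, the glass at (255,350), and the slicer's corner at lower left. I'll move to the slicer and take two views there.

```bash
cat > snap.py <<'E'
import sys,json
from h import *
n=sys.argv[1]; c=imaging.calibration("wrist"); im=imaging.capture("wrist"); s=ctrl.sense()
cv2.imwrite(f"pics/{n}.png",im[:,:,::-1]); json.dump({k:np.array(v).tolist() for k,v in c.items()},open(n+".json","w"))
print(s["eef_pos"].round(1),s["joints"].round(3))
E
python3 steer.py '[[-26,-38,0,0,0,0],[-52,-76,0,0,0,0],[-79,-113,0,0,0,0],[-105,-151,0,0,0,0],[-131,-189,0,0,0,0],[-157,-226,0,0,0,0],[-184,-264,0,0,0,0],[-210,-301,0,0,0,0]]' >/dev/null
python3 steer.py '[[0,0,0,0,0,0],[0,0,0,0,0,0],[0,0,0,0,0,0]]' >/dev/null
python3 snap.py w2
python3 steer.py '[[-25,-25,0,0,0,0],[-50,-50,0,0,0,0],[-50,-50,0,0,0,0],[-50,-50,0,0,0,0],[-50,-50,0,0,0,0]]'
python3 snap.py w3
python3 - <<'E'
import json
from h import *
L=lambda n:(cv2.imread(f"pics/{n}.png")[:,:,::-1],json.load(open(n+".json")) if n[0]=='w' else imaging.calibration(n[:-1]))
rs=[]
for n,p in(("scene0",(196,275)),("side0",(362,315)),("w1",(324,216))):
    im,c=L(n); b,s,m=blob(black(im,60),p); print(n,b.round(1),s); rs.append(ray(c,b))
print(tri(rs))
rs=[]
for n in("w2","w3"):
    im,c=L(n); p=proj(c,[689,-107,90]); b,s,m=blob(black(im,50),p,100); print(n,p,b,s); 
E
```

```text
[639.8 -58.4 405.2] [-0.273  0.581  1.097  0.     1.464 -1.846]
time_s: 2.95
eef_pos: [689.8, -108.7, 405.4]
ee_rot: [0.0, -0.001, 1.0, 0.0]
force: [0.3, 0.2, 0.5]
grip_width: 0.996
grip_force: 0.0
[ 689.7 -108.8  405.6] [-0.324  0.726  0.853  0.     1.562 -1.896]
scene0 [196.2 277.1] [190 267  14  21 204]
side0 [361.7 315.4] [356 302  13  25 227]
w1 [324.3 217.4] [313 204  22  28 461]
(array([434.95555479, 248.24149238,  53.15977155]), [0.4, 0.5, 0.6])
w2 [261.63304085 275.94604054] [262.61339492 271.16027714] [ 236  243   52   58 2165]
w3 [319.53080523 220.72802123] [318.83115124 217.95440181] [ 285  190   60   57 2215]
```

View pics/w3.png

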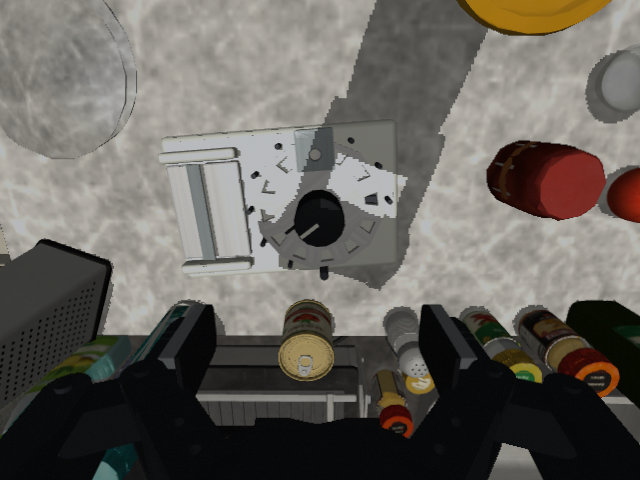

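The view shows the knob top at (320,217), bracket hole ≈(315,155), thick stud (324,272), and the white pointer line running down-left, which suggests click 1 or 2. I'll zoom in.

```bash
python3 - <<'E'
import cv2
im=cv2.imread("pics/w3.png")[115:290,235:405]
im=cv2.convertScaleAbs(im,alpha=1.3,beta=25)
cv2.imwrite("pics/c3.png",cv2.resize(im,None,fx=3.4,fy=3.4,interpolation=cv2.INTER_CUBIC))
E
```

```text
(no output)
```

View pics/c3.png

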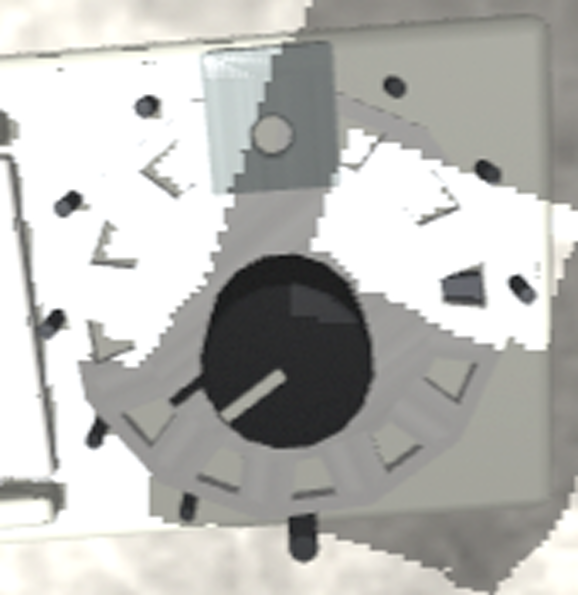

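The crop shows the pointer's black line at (172,402) just short of stud 2 (93,440), so the dial is at click 2. The thick stud is at (303,540) and the hole at (272,134). Now I compute the slicer's geometry.

```bash
python3 - <<'E'
import json
from h import *
from scipy.optimize import least_squares
c3=json.load(open("w3.json"));c2=json.load(open("w2.json"))
P=lambda x,y:(235+x/3.4-.35,115+y/3.4-.35)
st={1:(187,515),2:(93,440),3:(46,330),4:(60,208),5:(145,105),7:(396,86),8:(490,172),9:(523,292)}
X={k:plane(c3,P(*v),44)[:2] for k,v in st.items()}
f=lambda p:np.concatenate([[p[0]+68*np.cos(p[2]-k*np.pi/6)-x[0],p[1]+68*np.sin(p[2]-k*np.pi/6)-x[1]] for k,x in X.items()])
r=least_squares(f,[689,-107,0]);print("dial axis,yaw",r.x,"res",np.abs(r.fun).max())
a=r.x
print("hole pred",a[:2]-50*np.array([np.cos(a[2]),np.sin(a[2])]),"meas z55",plane(c3,P(272,134),55))
e,i=plane(c3,P(222,415),100),plane(c3,P(283,375),100)
print("white line end",e,i,"angle",a[2]-np.arctan2(*(e-i)[1::-1]))
b=plane(c3,P(172,403),44); print("black line angle",a[2]-np.arctan2(b[1]-a[1],b[0]-a[0]),np.hypot(*(b[:2]-a[:2])))
rs=[]
# hole & knob heights from two views
for n,c in(("w2",c2),("w3",c3)):
    im=cv2.imread(f"pics/{n}.png"); g=cv2.resize(im,None,fx=4,fy=4,interpolation=cv2.INTER_CUBIC)
    u=proj(c,[*(a[:2]-50*np.array([np.cos(a[2]),np.sin(a[2])])),55])
    w=cv2.cvtColor(g,6)[int(4*u[1]-50):int(4*u[1]+50),int(4*u[0]-50):int(4*u[0]+50)]
    h=cv2.HoughCircles(w,cv2.HOUGH_GRADIENT,1,100,param1=60,param2=8,minRadius=14,maxRadius=32)
    p=None if h is None else (np.array(h[0][0][:2])+[int(4*u[0]-50),int(4*u[1]-50)])/4-.37
    print(n,"pred",u,"hough",p,None if h is None else h[0][0][2]/4)
    if p is not None: rs.append(ray(c,p))
if len(rs)==2: print("hole",tri(rs))
E
```

```text
dial axis,yaw [ 6.87596329e+02 -1.07699197e+02  8.14335143e-02] res 1.5224416549018542
hole pred [ 637.76202291 -111.76637426] meas z55 [ 638.00776762 -111.30880064   55.        ]
white line end [ 699.71663139 -122.9297965   100.        ] [ 689.72646298 -108.37858518  100.        ] angle 1.0505862729036435
black line angle 0.9585635968435898 42.12024084928834
w2 pred [259.54886302 209.22325229] hough [260.755 209.005] 5.725
w3 pred [314.12931347 153.77453439] hough [314.505 154.005] 5.35
hole (array([ 638.39658968, -111.3691417 ,   51.13845576]), [0.1, 0.1])
```

The axis is at (687.6,-107.7), slicer yaw 0.081, with the dial at click 2 (0.96 measured). It needs 1.57 rad clockwise, which is positive rz, and the wrist range allows that in one grasp.

```bash
python3 steer.py '[[2,1,50,0,0,0],[2,1,100,0,0,0],[2,1,140,0,0,0],[2,1,167,0,0,0],[2,1,167,0,0,0],[2,1,167,0,0,0]]' 
python3 steer.py '[[0,0,0,0,0,0],[0,0,0,0,0,0],[0,0,0,0,0,0],[0,0,0,0,0,0],[0,0,0,0,0,0],[0,0,0,0,0,0],[0,0,0,0,0,0],[0,0,0,0,0,0]]' 0.0 60
```

```text
time_s: 3.6
eef_pos: [688.4, -108.7, 239.4]
ee_rot: [0.001, -0.0, 1.0, -0.0]
force: [-0.6, 0.1, 0.4]
grip_width: 1.002
grip_force: 0.0
time_s: 4.4
eef_pos: [688.5, -107.7, 239.8]
ee_rot: [0.001, -0.001, 1.0, 0.001]
force: [-2.4, 8.1, 9.6]
grip_width: 0.48
grip_force: 61.1
```

```bash
python3 steer.py '[[0,0,0,0,0,0.1],[0,0,0,0,0,0.2],[0,0,0,0,0,0.3],[0,0,0,0,0,0.4],[0,0,0,0,0,0.5],[0,0,0,0,0,0.6],[0,0,0,0,0,0.7],[0,0,0,0,0,0.8]]'
python3 steer.py '[[0,0,0,0,0,0.1],[0,0,0,0,0,0.2],[0,0,0,0,0,0.3],[0,0,0,0,0,0.4],[0,0,0,0,0,0.5],[0,0,0,0,0,0.6],[0,0,0,0,0,0.7],[0,0,0,0,0,0.77]]'
python3 steer.py '[[0,0,0,0,0,0],[0,0,0,0,0,0],[0,0,0,0,0,0]]'; python3 -c "
from rig import ctrl, imaging;s=ctrl.sense();print(s['joints'],s['wrist_torque'])"
```

```text
time_s: 5.2
eef_pos: [688.3, -108.2, 239.7]
ee_rot: [0.0, 0.391, 0.92, 0.001]
force: [-5.1, 5.7, 8.9]
grip_width: 0.475
grip_force: 61.1
time_s: 6.0
eef_pos: [688.0, -108.4, 239.7]
ee_rot: [-0.001, 0.708, 0.706, 0.0]
force: [-10.3, 5.1, 11.3]
grip_width: 0.473
grip_force: 61.4
time_s: 6.3
eef_pos: [688.0, -108.4, 239.7]
ee_rot: [-0.001, 0.707, 0.708, 0.0]
force: [-10.2, 5.4, 10.4]
grip_width: 0.478
grip_force: 61.4
[-3.24102908e-01  8.39507771e-01  1.08087213e+00  8.54422167e-04
  1.22205179e+00 -3.26106590e-01] [0.79809604 1.12998594 0.02390103]
```

The residual yaw torque is about zero, so the dial should be sitting in a click. I'll release, lift and check.

```bash
python3 steer.py '[[0,0,0,0,0,0],[0,0,0,0,0,0],[0,0,0,0,0,0],[0,0,0,0,0,0],[0,0,0,0,0,0],[0,0,0,0,0,0]]' 1.0
python3 steer.py '[[0,0,-30,0,0,0],[0,0,-80,0,0,0],[0,0,-130,0,0,0],[0,0,-165,0,0,0],[0,0,-165,0,0,0],[0,0,-165,0,0,0]]' >/dev/null
python3 snap.py w4
python3 - <<'E'
import json
from h import *
c=json.load(open("w4.json")); a=np.array([687.6,-107.7]);y=.0814
u=proj(c,[*a,60]).astype(int); print(u)
im=cv2.imread("pics/w4.png"); x0,y0=u-85
cr=cv2.convertScaleAbs(im[y0:y0+170,x0:x0+170],alpha=1.3,beta=25)
cv2.imwrite("pics/c4.png",cv2.resize(cr,None,fx=3.4,fy=3.4,interpolation=cv2.INTER_CUBIC))
q=lambda P:((proj(c,P)-[x0,y0]+.35)*3.4).round()
for k in(4,5,6): 
  t=y-(k*.5236-.075); print(k,"black line",q([a[0]+45*np.cos(t),a[1]+45*np.sin(t),44]),"white",q([a[0]+18*np.cos(t),a[1]+18*np.sin(t),100]))
E
```

```text
time_s: 6.9
eef_pos: [688.3, -109.3, 237.7]
ee_rot: [-0.0, 0.707, 0.707, -0.0]
force: [-0.2, 0.5, 0.6]
grip_width: 1.001
grip_force: 0.0
[ 688.2 -109.2  401.3] [-0.325  0.724  0.867 -0.     1.553 -0.326]
[315 212]
4 black line [236. 419.] white [264. 401.]
5 black line [169. 374.] white [232. 379.]
6 black line [133. 301.] white [216. 345.]
```

View pics/c4.png

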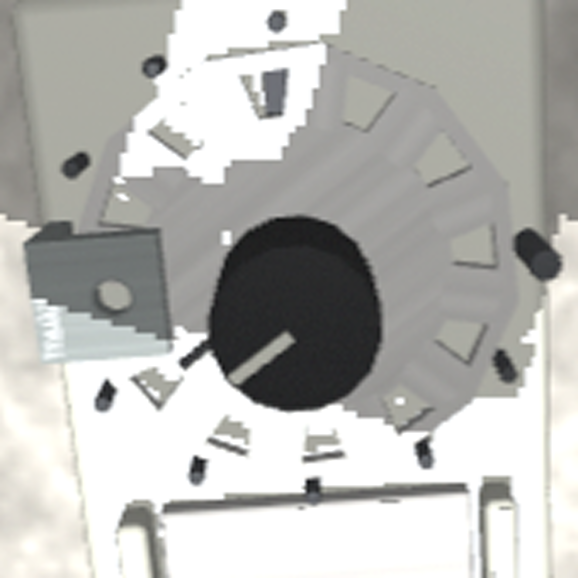

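The pointer (white end (235,380), black line (180,365)) matches click 5 as predicted, and the hole is at crop (113,293). Now to the pin.

```bash
python3 steer.py '[[44,-31,0,0,0,-0.1],[89,-63,0,0,0,-0.2],[134,-95,0,0,0,-0.3],[178,-126,0,0,0,-0.4],[223,-158,0,0,0,-0.5],[268,-190,0,0,0,-0.6],[312,-221,0,0,0,-0.7],[357,-253,0,0,0,-0.8]]' >/dev/null
python3 steer.py '[[0,0,20,0,0,-0.13],[0,0,40,0,0,-0.26],[0,0,60,0,0,-0.39],[0,0,80,0,0,-0.52],[0,0,90,0,0,-0.65],[0,0,100,0,0,-0.77],[0,0,100,0,0,-0.77],[0,0,100,0,0,-0.77]]'
python3 snap.py w5
python3 - <<'E'
import json
from h import *
L=lambda n:(cv2.imread(f"pics/{n}.png")[:,:,::-1],json.load(open(n+".json")) if n[0]=='w' else imaging.calibration(n[:-1]))
rs=[]
for n,p in(("w1",(324,216)),("w5",None)):
    im,c=L(n)
    p=proj(c,[435,248,55]) if p is None else p
    b,s,m=blob(black(im,60),p,100); print(n,p,b.round(1),s); rs.append(ray(c,b)); print(plane(c,b,57))
print("pin",tri(rs))
rs=[ray(L("w4")[1],(262.9,212.8)),ray(L("w3")[1],(314.5,154)),ray(L("w2")[1],(260.76,209))]
print("hole",tri(rs)); print(plane(L("w4")[1],(262.9,212.8),55))
E
```

```text
time_s: 9.15
eef_pos: [456.5, 216.9, 302.1]
ee_rot: [-0.001, 0.002, 1.0, -0.0]
force: [-0.2, -0.6, 0.3]
grip_width: 1.005
grip_force: 0.0
[456.6 216.9 302.6] [ 0.211  0.378  1.693  0.     1.071 -1.357]
w1 (324, 216) [324.3 217.4] [313 204  22  28 461]
[434.24120577 247.64054559  57.        ]
w5 [367.07531522 218.88261984] [367.  218.8] [ 350  199   35   40 1021]
[434.41108792 247.66925296  57.        ]
pin (array([434.26153385, 247.63386213,  57.23941605]), [0.1, 0.1])
hole (array([ 638.58644413, -111.2976612 ,   49.59968328]), [0.4, 0.2, 0.3])
[ 639.33896095 -109.50999334   55.        ]
```

```bash
python3 steer.py '[[22,31,10,0,0,0],[22,31,40,0,0,0],[22,31,65,0,0,0],[22,31,80,0,0,0],[22,31,87,0,0,0],[22,31,87,0,0,0],[22,31,87,0,0,0]]' 0.6
python3 steer.py '[[0,0,0,0,0,0],[0,0,0,0,0,0],[0,0,0,0,0,0],[0,0,0,0,0,0],[0,0,0,0,0,0],[0,0,0,0,0,0],[0,0,0,0,0,0],[0,0,0,0,0,0]]' 0.0 50
```

```text
time_s: 9.9
eef_pos: [434.9, 248.0, 216.5]
ee_rot: [0.001, 0.0, 1.0, 0.0]
force: [0.4, 0.3, 0.9]
grip_width: 0.604
grip_force: 0.0
time_s: 10.7
eef_pos: [434.8, 248.0, 216.4]
ee_rot: [0.001, -0.0, 1.0, 0.0]
force: [-2.1, -0.6, 6.6]
grip_width: 0.193
grip_force: 48.7
```

Pin gripped. I'll lift it and carry it over the bracket.

```bash
python3 steer.py '[[0,0,-20,0,0,0],[0,0,-50,0,0,0],[0,0,-80,0,0,0],[0,0,-110,0,0,0],[0,0,-110,0,0,0],[0,0,-110,0,0,0]]'
python3 steer.py '[[-17,-30,0,0,0,0],[-34,-60,0,0,0,0],[-51,-90,0,0,0,0],[-68,-120,0,0,0,0],[-85,-150,0,0,0,0],[-102,-180,0,0,0,0],[-102,-180,0,0,0,0],[-102,-180,0,0,0,0]]' >/dev/null
python3 steer.py '[[-17,-30,0,0,0,0],[-34,-60,0,0,0,0],[-51,-90,0,0,0,0],[-68,-120,0,0,0,0],[-85,-150,0,0,0,0],[-101,-179,0,0,0,0],[-101,-179,0,0,0,-0.08],[-101,-179,0,0,0,-0.08]]'
python3 steer.py '[[0,0,20,0,0,0],[0,0,36,0,0,0],[0,0,36,0,0,0],[0,0,36,0,0,0]]'
python3 - <<'E'
from h import *
s=ctrl.sense();t=s["eef_pos"];print(t,rot(s["ee_rot"]).as_matrix().round(3),s["grip_width"],s["force"])
ims=[]
for n in("scene","side","wrist"):
    c=imaging.calibration(n); im=imaging.capture(n); u=proj(c,[t[0],t[1],t[2]-185]); print(n,u)
    x,y=(np.clip(u,[60,60],[579,419])-60).astype(int); cr=im[y:y+120,x:x+120,::-1]; print(x,y)
    cv2.imwrite(f"pics/h_{n}.png",im[:,:,::-1]); ims.append(cv2.resize(cr,(390,390) if n!="wrist" else (390,390),interpolation=cv2.INTER_CUBIC))
cv2.imwrite("pics/hover.png",cv2.convertScaleAbs(np.hstack(ims[:2]),alpha=1.3,beta=20))
cv2.imwrite("pics/hoverw.png",ims[2])
E
```

```text
time_s: 11.3
eef_pos: [434.5, 247.9, 325.6]
ee_rot: [0.0, -0.0, 1.0, 0.0]
force: [-0.8, 0.9, -0.5]
grip_width: 0.195
grip_force: 48.8
time_s: 12.9
eef_pos: [637.7, -110.3, 324.5]
ee_rot: [-0.001, -0.041, 0.999, 0.001]
force: [-0.1, -0.2, -0.5]
grip_width: 0.193
grip_force: 49.1
time_s: 13.3
eef_pos: [637.7, -109.9, 290.0]
ee_rot: [-0.0, -0.04, 0.999, 0.0]
force: [-0.2, -0.6, -0.5]
grip_width: 0.195
grip_force: 49.1
[ 637.67647236 -109.94867679  289.9975288 ] [[-0.997 -0.08  -0.   ]
 [-0.08   0.997  0.   ]
 [ 0.     0.    -1.   ]] 0.19491095927972557 [-0.15227242 -0.59443298 -0.52569635]
scene [472.92729936 251.59048465]
412 191
side [319.3793702  166.79403294]
259 106
wrist [318.99299679 293.92151848]
258 233
```

View pics/hover.png

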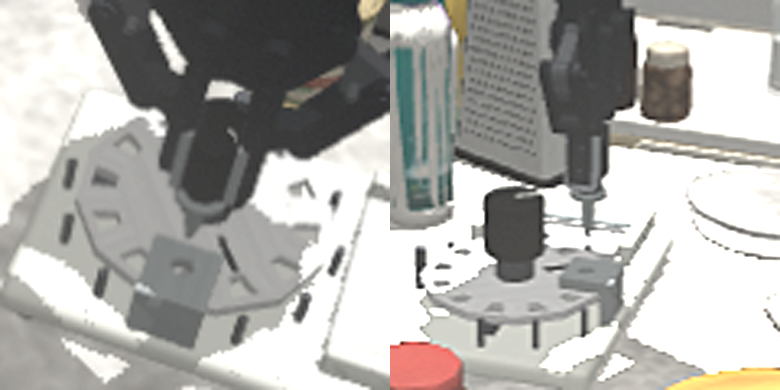

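Left (scene): tip at crop (193,236), hole (183,265). Right (side): tip (198,233), hole (203,266). I'll triangulate both for the relative offset.

```bash
python3 - <<'E'
from h import *
A,B=imaging.calibration("scene"),imaging.calibration("side")
S=lambda x,y:(412+x/3.25-.35,191+y/3.25-.35)
D=lambda x,y:(259+x/3.25-.35,106+y/3.25-.35)
print("tip",tri([ray(A,S(193,236)),ray(B,D(198,233))]))
print("hole",tri([ray(A,S(183,265)),ray(B,D(203,266))]),plane(A,S(183,265),55),plane(B,D(203,266),55))
t=[637.7,-110,79];print(proj(A,t),S(193,236),proj(B,t),D(198,233))
t=[638.2,-111.4,55];print(proj(A,t),S(183,265),proj(B,t),D(203,266))
E
```

```text
tip (array([ 637.42342793, -112.25962631,   79.61183149]), [0.4, 0.4])
hole (array([ 634.7055188 , -111.83362301,   57.81648756]), [1.3, 1.3]) [ 638.607808   -111.53024783   55.        ] [ 635.1472439  -115.71234543   55.        ]
[469.70221138 262.5589224 ] (471.03461538461534, 263.2653846153846) [319.20535025 178.13831808] (319.5730769230769, 177.34230769230768)
[467.78650426 272.34591698] (467.9576923076923, 272.1884615384615) [319.06664057 188.06695971] (321.11153846153843, 187.49615384615385)
```

View pics/hoverw.png

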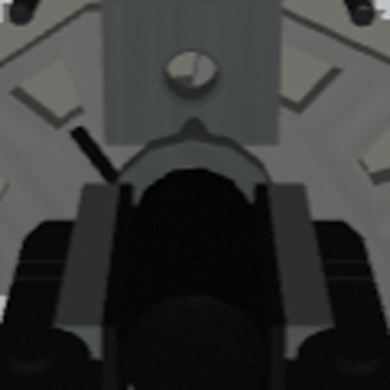

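Wrist view: hole centre at crop (191,73), tip just below it at (194,120). I'll convert these too.

```bash
python3 - <<'E'
from h import *
c=imaging.calibration("wrist"); W=lambda x,y:(258+x/3.25-.35,233+y/3.25-.35)
print(plane(c,W(191,73),55),plane(c,W(194,119),79),ctrl.sense()["eef_pos"])
E
```

```text
[ 637.10762287 -111.58654785   55.        ] [ 636.10478309 -111.07854371   79.        ] [ 637.81129475 -110.59887175  290.79701505]
```

Tip-to-hole error is about (+0.8,-0.7) mm. The window lies about 3.7 mm toward −y, so I'll bias entry another ~0.9 mm to −y and watch the force.

```bash
python3 steer.py '[[-0.7,-1.6,8,0,0,0],[-0.7,-1.6,16,0,0,0],[-0.7,-1.6,22,0,0,0],[-0.7,-1.6,26,0,0,0],[-0.7,-1.6,29,0,0,0],[-0.7,-1.6,32,0,0,0],[-0.7,-1.6,32,0,0,0]]'
python3 steer.py '[[0,0,2,0,0,0],[0,0,4,0,0,0],[0,0,4,0,0,0]]'
```

```text
time_s: 14.15
eef_pos: [638.5, -112.5, 257.3]
ee_rot: [-0.0, -0.04, 0.999, 0.0]
force: [0.3, -0.5, -0.5]
grip_width: 0.191
grip_force: 49.1
time_s: 14.45
eef_pos: [638.6, -112.2, 253.6]
ee_rot: [0.0, -0.04, 0.999, 0.0]
force: [1.2, 2.7, -0.3]
grip_width: 0.195
grip_force: 48.9
```

```bash
python3 steer.py '[[0,0.3,1.5,0,0,0],[0,0.5,3,0,0,0],[0,0.8,4.5,0,0,0],[0,0.8,6,0,0,0],[0,0.8,6,0,0,0]]'
python3 -c "
from rig import ctrl, imaging;print(ctrl.sense()['wrist_torque'])"
```

```text
time_s: 14.95
eef_pos: [638.5, -111.8, 247.7]
ee_rot: [0.0, -0.04, 0.999, -0.0]
force: [1.4, 2.8, 2.1]
grip_width: 0.193
grip_force: 49.1
[ 0.5606906  -0.24483008  0.01070052]
```

Engaging well; pressing on to the collar (TCP z ≈ 237).

```bash
python3 steer.py '[[0,0.2,1.5,0,0,0],[0,0.3,3,0,0,0],[0,0.3,4.5,0,0,0],[0,0.3,6,0,0,0],[0,0.3,6,0,0,0]]'
python3 steer.py '[[0,0,1.5,0,0,0],[0,0,3,0,0,0],[0,0,4.2,0,0,0],[0,0,4.2,0,0,0],[0,0,4.2,0,0,0]]'
```

```text
time_s: 15.45
eef_pos: [638.4, -111.6, 241.2]
ee_rot: [-0.0, -0.04, 0.999, -0.0]
force: [2.7, 2.6, 0.8]
grip_width: 0.193
grip_force: 49.0
time_s: 15.95
eef_pos: [638.5, -111.5, 237.5]
ee_rot: [0.0, -0.04, 0.999, -0.0]
force: [2.8, 1.2, 3.6]
grip_width: 0.193
grip_force: 49.2
```

```bash
python3 steer.py '[[0,0,0.7,0,0,0],[0,0,1.4,0,0,0],[0,0,1.4,0,0,0]]'; python3 steer.py '[[0,0,0.7,0,0,0],[0,0,1.4,0,0,0],[0,0,1.4,0,0,0]]'
```

```text
time_s: 16.25
eef_pos: [638.5, -111.5, 237.4]
ee_rot: [0.0, -0.04, 0.999, -0.0]
force: [-3.5, 0.8, 12.7]
grip_width: 0.188
grip_force: 50.2
time_s: 16.55
eef_pos: [638.5, -111.4, 237.4]
ee_rot: [0.001, -0.04, 0.999, -0.0]
force: [-7.3, 2.4, 20.9]
grip_width: 0.193
grip_force: 51.2
```

The collar is seated: z stopped at 237.4 as predicted while the force rose. I'll relieve, release, lift clear and check.

```bash
python3 steer.py '[[0,0,-2.2,0,0,0],[0,0,-2.2,0,0,0],[0,0,-2.2,0,0,0]]'
python3 steer.py '[[0,0,0,0,0,0],[0,0,0,0,0,0],[0,0,0,0,0,0],[0,0,0,0,0,0],[0,0,0,0,0,0]]' 0.7
python3 steer.py '[[0,0,-10,0,0,0],[0,0,-35,0,0,0],[0,0,-75,0,0,0],[0,0,-120,0,0,0],[0,0,-160,0,0,0],[0,0,-160,0,0,0],[0,0,-160,0,0,0]]'
python3 snap.py w6
python3 - <<'E'
import json
from h import *
c=json.load(open("w6.json")); im=cv2.imread("pics/w6.png"); sc=imaging.capture("side")[:,:,::-1]; C=imaging.calibration("side")
h=np.array([638.2,-111.4]); a=np.array([687.6,-107.7])
def crop(im,u,k=60):
    x,y=np.clip(u.astype(int)-k,0,None); return cv2.resize(im[y:y+2*k,x:x+2*k],(390,390),interpolation=cv2.INTER_CUBIC),x,y
A,x,y=crop(im,proj(c,[665,-109,60]),75); B,x2,y2=crop(sc,proj(C,[660,-109,60]))
t=.0814-2.593
q=lambda P:(proj(c,P)-[x,y]+.35)*2.6; Q=lambda P:(proj(C,P)-[x2,y2]+.35)*3.25
print("white end",q([a[0]+18*np.cos(t),a[1]+18*np.sin(t),100]),"pin top exp wrist",q([*h,93]),"side exp pin top",Q([*h,93]),"collar",Q([*h,57]))
b,s,m=blob(black(im,60),proj(c,[*h,76]),80); b2,s2,m2=blob(black(sc,60),proj(C,[*h,76]),20); print(b,s,b2,s2,tri([ray(c,b),ray(C,b2)]))
cv2.imwrite("pics/end.png",cv2.convertScaleAbs(np.hstack([A,B]),alpha=1.3,beta=20))
E
```

```text
time_s: 16.85
eef_pos: [638.5, -111.5, 237.5]
ee_rot: [0.0, -0.04, 0.999, -0.0]
force: [-1.1, 1.2, 7.9]
grip_width: 0.196
grip_force: 49.6
time_s: 17.35
eef_pos: [638.4, -111.5, 236.7]
ee_rot: [-0.0, -0.04, 0.999, 0.0]
force: [0.6, 0.4, 0.6]
grip_width: 0.7
grip_force: 0.0
time_s: 18.05
eef_pos: [638.2, -111.4, 398.0]
ee_rot: [0.001, -0.04, 0.999, -0.0]
force: [0.6, 0.2, -0.6]
grip_width: 0.7
grip_force: 0.0
[ 638.3 -111.4  396.5] [-0.353  0.599  1.09  -0.     1.454 -2.004]
white end [164.44129778 262.06119666] pin top exp wrist [195.46322044 150.94375763] side exp pin top [229.65950036 156.39566476] collar [228.89579189 206.61603404]
[317.43942134 219.32911392] [306 205  24  30 553] [319.13675214 179.5982906 ] [316 172   8  17 117] (array([ 638.62191187, -111.71447168,   74.76962262]), [0.2, 0.2])
```

View pics/end.png

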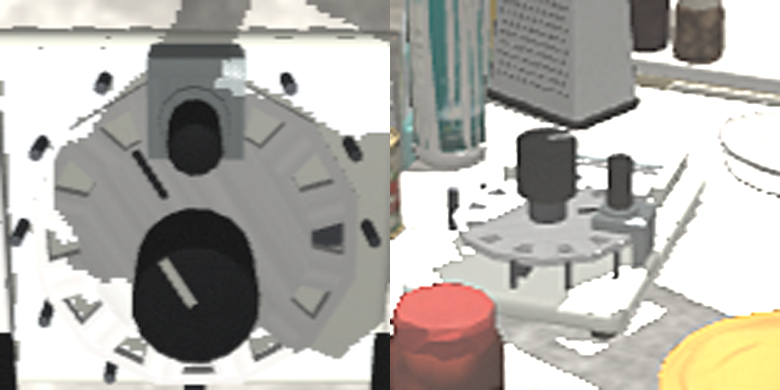

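The pin stands upright and seated on the bracket (grip centre at z≈75 of 76 expected), and the pointer end at (164,262) is exactly where the pinned fifth click should put it. Handing in.

```bash
python3 -c "
from rig import ctrl, imaging;print(ctrl.finish_job())"
```

```text
the job is handed in; nothing more can be done
None
```

I set the dial to its fifth click and pushed the lock pin down until its collar sat on the bracket. The gripper is open and clear, and the job was handed in at about 18 s; no verdict came back.

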